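# Empty the used vials into the medicines-waste pot and put its lid on

## Robot

A 6-joint arm with a two-finger parallel gripper is mounted at the origin on a cart in front of the work surface, level with it; the furniture and walls round the work are solid. World frame = base frame: x ahead of the robot, y to its left, z up, the work surface at z = 0. Lengths are in m, angles in rad, forces in N, time in s.
With the tool pointing down it reaches from about 0.275 to 0.725 m from the base axis. Payload 15.9 kg.
Tool frame: the origin (TCP) lies midway between the tips of the shut fingers; the grasp point (between the pads) lies 19 mm behind it; z points along the fingers, y is the line along which they close (so a half turn about z gives the same grasp; the last joint's range is limited). The gripper opens to 85 mm and grips with 20 to 120 N. Pads are 22 mm wide; open, the fingers measure 114 mm over their backs; the gripper's body (76 mm by 85 mm) begins 54 mm behind the grasp point. The pads swing forward as they close: fully open they stand 13 mm farther back than shut.
Start: joints at [-1.129, 0.213, -0.034, 1.323, 0, 1.571], TCP at [0.214, -0.452, 0.231] pointing down, gripper open.
Joint ranges: [-2.98, 2.98], [-0.74, 1.72], [-1.14, 1.35], [-2.1, 2.04], [-1.57, 1.44], [-3.14, 3.14]. Speed limits (rad/s): [1.89, 1.89, 2.39, 2.57, 3.14, 3.14].

## Interface

Orientations are given as a 3x3 rotation matrix whose columns are the frame's x, y, z axes.
In Python, from bench import manip gives the robot as it stands.
- The arm moves only by the tool move_arm, never from a script. Its argument "steps" is a list that holds one entry, the list of rows, each a list of 5 numbers: the finger opening in m, from 0 to 0.0854, then the shift along the world's x, y, z in m, then the turn about the world's z in degrees. A call has 1 to 12 rows; each row shifts and turns the commanded pose from where the row before left it; what a row does not reach is not made up. A row lasts 1/8 s, in which the tool goes at most 62.5 mm and 10.7 degrees, less where a joint would pass 70% of its speed; a pose out of reach is approached as far as the arm can. A call is refused whole if a number of a shift passes 0.0625 or a number of a turn 10.7, either way. A call with a gripper value outside its range is refused whole. The fingers move at their own pace and stop on an object; "squeeze" is the grip in N (left out, the last holds). Time passes only in rows, so rows that do not move let the fingers close. It gives the time, the measured TCP pose, the force, the opening and the grip force at its end, in the units of the state.
- manip.get_obs(): the state, without advancing time (a new reading comes with each control period).
- manip.camera(name): name is "scene" or "top" or "wrist"; returns (picture, depth): 420x560x3 uint8, red, green, blue; 420x560 float32, m along the optical axis (not along the pixel's ray), 0 where there is no reading.
- manip.camera_model(name): a dict with "fx", "fy", "cx", "cy" (pixels), "rvec" (rotation vector, rad) and "tvec" (3), from world to camera coordinates, as OpenCV has them; the wrist camera has in their place "hand_eye" (4x4, takes a point from camera to tool coordinates, whose origin is the TCP and whose axes are the flange's). Camera axes: x right, y down, z forward; pixel columns grow to the right and rows downward; lengths in m; the calibration is good to about 2 mm. A picture is of the moment at which its call begins: read the wrist's pose just before it. camera_model takes no time and is no camera call.
- manip.close_job(): hands the job in; it is judged then, once.
The state is a dict: "time": time; "qpos": joint angles; "joint_velocities": joint speeds; "tau": joint torques, N m; "ee_pos": TCP position; "ee_rot": TCP orientation; "wrist_force": force on the tool from outside, world axes, zero at the start; "moment": the same for the moment, N m; "grip_width": finger opening in m; "gripper_force": force on a finger pad.
Only numpy, scipy, OpenCV 4.12 (cv2) and the standard library are available. Lean on these libraries where they do the work, as an engineer would, in place of code of your own. Each camera call takes 0.05 s, during which the arm holds its last target. There are 200 camera calls.

## Task

Tip the three used vials out of the teal injection tray into the yellow waste pot and set the empty tray back down flat on the worktop. Then take the blue lid from its wire rest and close the pot with it: lower it on gently rather than dropping it, so that it sits fully home and level on the rim. Leave the other things where they are.

Things in the scene. Friction and masses are not known exactly. Their poses are not given: they have to be found in the camera images.
- pot: Yellow round waste pot, open at the top, fixed in a steel holder on the worktop. Origin: centre of its foot at worktop height; z up. 90 mm high; the sides narrow from 140 mm across at the rim to 128 mm at the foot; inner floor at z = 8 mm. The holder's plate is 160 mm across and 4 mm thick.
- pot_rim (a point): Centre of the pot's mouth, at the height of the rim's top (90 mm above the worktop). The mouth is 133 mm across inside and 140 mm outside (144 mm over the bead just below), wall 3.5 mm. Axes as pot.
- lid: Loose blue pot lid, 110 g: a disc 150 mm across (z = 10 to 16 mm) with a plug 122 mm across, 10 mm deep, below. Origin: centre of the plug's underside; z out of the lid's top. It starts on the rest with its top facing up and to the rest's front, 35 degrees from level, its y level. Seated: disc on the rim, plug in the mouth, origin on the pot's axis 80 mm above pot; any yaw.
- lid_grip (a point): Point to grip on the lid: 41 mm above lid along its z, in a stiff upright fin in the middle of the lid's top. The fin is 44 mm long along the lid's x, 14 mm thick along its y, and stands from z = 16 to 46 mm. Fingertips should stay above z = 18 mm. Axes as lid.
- lid_rest: White wire stand for the lid, fixed; 145 x 86 mm, 95 mm high. Origin on the worktop 55 mm below the lid's origin; front is -x. Two wires at y = +-40 mm slope up 35 degrees to +x under the plug; at their low ends two pins stop the lid's edge and end 5 mm above the lid's top face. Lift the lid off along its own z.
- tray: Loose teal injection tray, 130 g. Origin: centre under its floor, z up. Spans x = -57 to 77, y = -46 to 46 mm; floor 4 mm; walls 28 mm high on both long sides and at the back (-x). The +x end is open: from x = 40 mm the floor ramps up at 23 degrees to the pouring lip. Tipped about 70 degrees, lip down, the vials slide or roll out over the lip.
- tray_grip (a point): Point to grip on the tray, at x = -98, y = 0, z = 32 mm of tray: in a stiff bar that sticks out of the tray's back along -x, from x = -57 to -129 mm, 16 mm wide in y, z = 20 to 40 mm. Axes as tray.
- tray_lip (a point): Middle of the tray's pouring lip, at x = 78, y = 0, z = 19 mm of tray; the lip is 84 mm wide between the side walls. Axes as tray.
- vial_1: Used vial with a magenta cap, 25 mm across, 43 mm long, 22 g. It starts lying on its side in the tray. Origin: centre of its base; its z axis runs from the base to the cap.
- vial_2: Used vial with a light blue cap, 22 mm across, 37 mm long, 26 g. It starts lying on its side in the tray. Origin: centre of its base; its z axis runs from the base to the cap.
- vial_3: Used brown vial with a green cap, 29 mm across, 49 mm long, 30 g. It starts lying on its side in the tray. Origin: centre of its base; its z axis runs from the base to the cap.
- infusion_bottle: Bystander: white infusion bottle with a magenta cap, 49 x 67 mm across, 154 mm high, standing loose. Origin: centre of its underside.
- gauze_pack: Bystander: flat paper pack of gauze, 68 x 95 x 12 mm, loose. Origin: centre of its underside.
- dose_cup: Bystander: small clear-white dose cup, 41 mm across, 32 mm high, loose. Origin: centre of its underside.
- syringe_pack: Bystander: syringe in a blister pack, 66 x 162 x 16 mm, loose. Origin: centre of its underside.

How it is judged:
On the way, in this order (a step that is already met when the one before it is completed fails the run):
1. all three vials lie in the pot, poured from the tray, which is still tipped over (horizontal distance between each of vial_1, vial_2, vial_3 and pot below 0.066 m and z of vial_1 in the frame of pot between 0 and 0.086 m and z of vial_2 in the frame of pot between 0 and 0.086 m and z of vial_3 in the frame of pot between 0 and 0.086 m and angle between tray's own z axis and vertical above 0.45 rad), for 0.1 s.
2. the lid sits level and fully home on the pot's rim (horizontal distance between lid and pot below 0.006 m and z of lid in the frame of pot between 0.077 and 0.083 m and angle between lid's own z axis and vertical below 0.04 rad), for 0.2 s.
At the end, for the whole second after the job is handed in: All three vials are inside the pot (below its rim); the lid is seated: centred on the pot within 6 mm, level within 0.04 rad, at its seated height within 3 mm; the tray stands flat on the worktop (within 6 mm of its height, level within 0.06 rad); tray and lid are at rest (all of step 2 and horizontal distance between each of vial_1, vial_2, vial_3 and pot below 0.066 m and z of vial_1 in the frame of pot between 0 and 0.086 m and z of vial_2 in the frame of pot between 0 and 0.086 m and z of vial_3 in the frame of pot between 0 and 0.086 m and angle between tray's own z axis and vertical below 0.06 rad and height (world z) of tray between -0.006 and 0.006 m and linear speed of each of tray, lid below 0.02 m/s); the robot touches nothing.
It fails at once if the lid is dropped: it falls freely, faster than 0.5 m/s, out of the fingers (contact force between lid and the fingers below 0.1 N and linear speed of lid above 0.5 m/s).
It fails at once if a loose bystander (infusion bottle, gauze pack, dose cup, syringe pack) is moved more than 40 mm (distance of any of infusion_bottle, gauze_pack, dose_cup, syringe_pack from where it was at the start of the episode above 0.04 m).
It also fails if it takes over 70 s, if anything falls off the work surface, if the arm or the gripper's body presses on something with over 40 N, if the wrist force passes 120 N, or if a joint passes its speed limit or range.

## Working session

There is one attempt and no reset: what is moved stays moved. The work goes in short steps, Python scripts to look and compute and a tool call to move; the robot and the scene stay as the last step left them, time stands still between calls to the robot, and variables do not carry over. Pictures are saved under pics/ and viewed, at most 10 in all, crops included, and the job is handed in when it is done.

Besides the shell and the picture viewer there is one more tool, called after ">>>" in YAML: its name, and indented under it one key for each argument. move_arm: Moves the arm, as the interface text tells. Its arguments: {"type":"object","properties":{"steps":{"type":"array"},"squeeze":{"type":"number"}},"required":["steps"]}

```bash
mkdir -p pics
cat > h.py <<'E'
import numpy as np, cv2
from bench import manip
def cam(n):
    o=manip.get_obs(); im,d=manip.camera(n); m=manip.camera_model(n)
    if n=='wrist':
        T=np.eye(4);T[:3,:3]=o['ee_rot'];T[:3,3]=o['ee_pos'];T=T@np.array(m['hand_eye'])
    else:
        R=cv2.Rodrigues(np.array(m['rvec'],float))[0];T=np.eye(4);T[:3,:3]=R.T;T[:3,3]=-R.T@np.array(m['tvec']).ravel()
    v,u=np.mgrid[:420,:560]
    P=np.stack([(u-m['cx'])/m['fx']*d,(v-m['cy'])/m['fy']*d,d],-1)@T[:3,:3].T+T[:3,3]
    P[d==0]=np.nan
    return im,d,P,T,m
def save(im,n): cv2.imwrite(f'pics/{n}.png',im[...,::-1])
E
python3 - <<'E'
from h import *
for n in('scene','top'):
    im,d,P,T,m=cam(n); save(im,n); np.savez(n,im=im,P=P,T=T); print(n,T[:3,3],T[:3,2],np.isnan(P[...,0]).mean())
o=manip.get_obs();print(o['ee_pos'],o['ee_rot'],o['time'],o['grip_width'])
E
```

```text
scene [-0.01197152  0.34137862  0.91565942] [ 0.56215328 -0.29756618 -0.77164633] 0.0039880952380952385
top [ 0.54348737 -0.0079572   0.97246814] [ 0.07219448  0.01802328 -0.99722772] 0.0039625850340136055
[ 0.21364375 -0.45171172  0.23087021] [[ 9.03975793e-01  4.27583418e-01 -4.32055581e-04]
 [ 4.27583636e-01 -9.03975333e-01  9.11554645e-04]
 [-8.01937562e-07 -1.00876323e-03 -9.99999491e-01]] 0.1 0.08549291693158467
```

View pics/top.png

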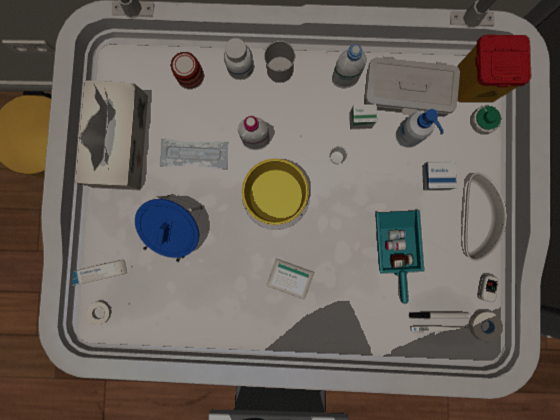

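View pics/scene.png

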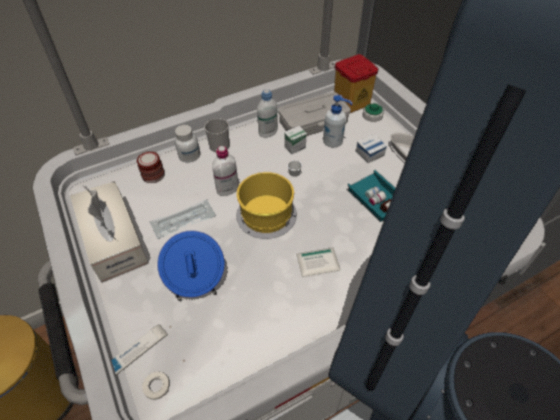

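Top view: the pot is at (276,193) px and the tray at (400,242) with its bar pointing to (404,298). The lid is at (167,228) with rest pins near (144,248) and (180,260). The dose cup is at (337,156) and the gauze pack at (291,278).

Run:
```python
from h import *
z=np.load('top.npz');im=z['im'];P=z['P']
hsv=cv2.cvtColor(im,cv2.COLOR_RGB2HSV);H,S,V=cv2.split(hsv)
def roi(x0,x1,y0,y1):
    m=np.zeros(H.shape,bool);m[y0:y1,x0:x1]=1;return m
ok=~np.isnan(P[...,0])
# pot rim
m=roi(230,320,150,235)&ok&(H>20)&(H<35)&(S>100)&(P[...,2]>0.084)&(P[...,2]<.1)
c=cv2.fitEllipse(P[m][:,:2].astype(np.float32)*1000);print('pot',c,np.median(P[m][:,2]),m.sum())
# tray
m=roi(365,435,200,310)&ok&(H>80)&(H<100)&(S>80)&(P[...,2]>-.01)
Q=P[m];print('tray z',np.percentile(Q[:,2],[5,50,95]))
r=cv2.minAreaRect(Q[:,:2].astype(np.float32)*1000);print('all',r)
bar=Q[(m.nonzero()[0]>276)];
print('bar',cv2.minAreaRect(bar[:,:2].astype(np.float32)*1000),np.percentile(bar[:,2],[10,50,90]))
body=Q[(m.nonzero()[0]<271)];rb=cv2.minAreaRect(body[:,:2].astype(np.float32)*1000);print('body',rb,cv2.boxPoints(rb))
# lid
m=roi(130,205,190,265)&ok&(H>105)&(H<125)&(S>120)&(P[...,2]>.03)
Q=P[m];c0=np.median(Q,0)
for i in range(5):
    A=np.c_[Q[:,:2]-c0[:2],np.ones(len(Q))];
    g=np.abs(A@np.linalg.lstsq(A,Q[:,2],rcond=None)[0]-Q[:,2])<.02 if i==0 else g
    k=np.linalg.lstsq(A[g],Q[g,2],rcond=None)[0];res=Q[:,2]-A@k;g=np.abs(res)<.004
n=np.array([-k[0],-k[1],1]);n/=np.linalg.norm(n)
print('lid n',n,np.degrees(np.arccos(n[2])),g.sum(),len(Q))
hull=Q[g];mid=(hull.max(0)+hull.min(0))/2;print('lid bbox',hull.min(0),hull.max(0))
# disc centre: project to plane axes, fit circle of hull
ex=np.array([n[0],n[1],0]);ex/=np.linalg.norm(ex);y=np.cross(n,np.cross(ex,n));y=np.array([-ex[1],ex[0],0]);xx=np.cross(y,n)
o=hull.mean(0);uv=np.c_[(hull-o)@xx,(hull-o)@y].astype(np.float32)
(cx,cy),rad=cv2.minEnclosingCircle(uv);ct=o+xx*cx+y*cy
print('top centre',ct,'r',rad,'lid x',xx,'y',y,'yaw',np.degrees(np.arctan2(xx[1],xx[0])))
f=res>.012;F=Q[f];print('fin n',f.sum(),F.mean(0),np.c_[(F-ct)@xx,(F-ct)@y,(F-ct)@n].min(0),np.c_[(F-ct)@xx,(F-ct)@y,(F-ct)@n].max(0))
print('grip',ct+n*(.041-.016),'origin',ct-n*.016)
for nme,(u,v) in dict(bottle=(253,128),cup=(337,156),gauze=(291,278)).items(): print(nme,P[v,u])
```

```text
pot ((650.1536865234375, 16.707780838012695), (136.9141082763672, 137.55552673339844), 20.217857360839844) 0.08963181470431791 566
tray z [0.0029107  0.01325822 0.03887758]
all ((517.8360595703125, -268.91790771484375), (205.17782592773438, 101.32429504394531), 3.890577793121338)
bar ((443.0008544921875, -272.8061218261719), (55.36602020263672, 14.539352416992188), 4.752115726470947) [0.03472686 0.03917783 0.04182893]
body ((552.0042724609375, -266.09454345703125), (137.47181701660156, 101.16832733154297), 3.4084877967834473) [[ 480.3825  -219.6865 ]
 [ 486.3974  -320.67587]
 [ 623.62604 -312.5026 ]
 [ 617.61115 -211.51321]]
lid n [-0.5409468   0.17844185  0.8219094 ] 34.72360856495252 2504 2784
lid bbox [0.50244383 0.18050786 0.03002577] [0.62653249 0.32718316 0.11077631]
top centre [0.56410886 0.25400369 0.06877411] r 0.07485802471637726 lid x [-0.78053902  0.25747602 -0.56961824] y [-0.3132657  -0.94966552  0.        ] yaw 161.74385287647456
fin n 167 [0.55229779 0.25570676 0.09067019] [-0.02112239 -0.0065124   0.01008819] [0.02208915 0.00765702 0.0325916 ]
grip [0.55058519 0.25846473 0.08932185] origin [0.572764   0.25114862 0.05562356]
bottle [0.77180307 0.06238503 0.14594123]
cup [ 0.74777472 -0.12626436  0.00190022]
gauze [ 0.45981236 -0.02313815  0.01173273]
```

>>> move_arm:
  steps:
    - [[0.085,0.029,0.0224,-0.01,-2.6],[0.085,0.029,0.0224,-0.01,-2.6],[0.085,0.029,0.0224,-0.01,-2.6],[0.085,0.029,0.0224,-0.01,-2.6],[0.085,0.029,0.0224,-0.01,-2.6],[0.085,0.029,0.0224,-0.01,-2.6],[0.085,0.029,0.0224,-0.01,-2.6],[0.085,0.029,0.0224,-0.01,-2.6],[0.085,0,0,0,0]]

```text
time: 1.23
ee_pos: [0.4467, -0.2711, 0.1502]
ee_rot: [[0.997, 0.081, -0.001], [0.081, -0.997, 0.001], [-0.001, -0.001, -1.0]]
wrist_force: [-1.2, 0.5, -0.4]
grip_width: 0.0848
gripper_force: 0.0
```

Run:
```python
from h import *
o=manip.get_obs();print(o['ee_pos'],o['ee_rot'][:,0])
im,d,P,T,m=cam('wrist');save(im,'w1')
H,S,V=cv2.split(cv2.cvtColor(im,cv2.COLOR_RGB2HSV))
k=(H>80)&(H<100)&(S>80)&(abs(P[...,2]-.04)<.006)&(P[...,0]<.478)&(np.abs(P[...,1]+.272)<.03)
print(k.sum(),cv2.minAreaRect(P[k][:,:2].astype(np.float32)*1000) if k.sum()>5 else '')
```

```text
[ 0.44666207 -0.27109101  0.15016124] [ 0.99672786  0.08082021 -0.00129336]
1062 ((447.2600402832031, -272.50732421875), (61.923465728759766, 13.99493408203125), 4.333840847015381)
```

View pics/w1.png

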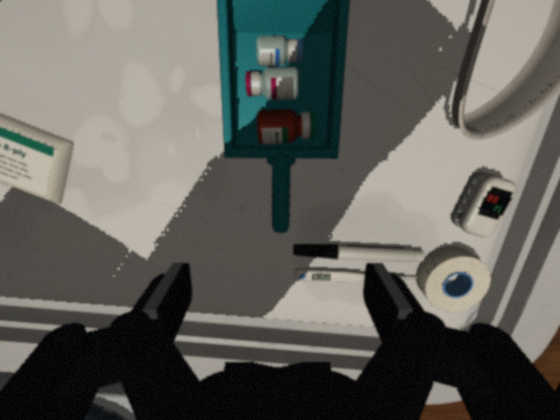

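The wrist view shows the bar centred below the gripper at (281,190) px, with the three vials lying across the tray, so I'll lower and grip.

>>> move_arm:
  steps:
    - [[0.085,0,-0.001,-0.03,0],[0.085,0,0,-0.03,0],[0.085,0,0,-0.03,0],[0.085,0,0,-0.03,0],[0.085,0,0,-0.018,0],[0.085,0,0,0,0],[0,0,0,0,0],[0,0,0,0,0],[0,0,0,0,0],[0,0,0,0,0],[0,0,0,0,0]]
  squeeze: 100

```text
time: 2.65
ee_pos: [0.446, -0.2739, 0.0138]
ee_rot: [[0.997, 0.079, 0.001], [0.079, -0.997, -0.0], [0.001, 0.0, -1.0]]
wrist_force: [-2.1, 1.9, 7.5]
grip_width: 0.0144
gripper_force: 97.4
```

>>> move_arm:
  steps:
    - [[0,0,0,0.005,0],[0,0,0,0.01,0],[0,0,0,0.01,0],[0,0,0,0.01,0],[0,0,0,0,0],[0,0,0,0,0]]

```text
time: 3.4
ee_pos: [0.4457, -0.2737, 0.0482]
ee_rot: [[0.997, 0.079, -0.0], [0.079, -0.997, 0.0], [-0.0, -0.0, -1.0]]
wrist_force: [0.4, 0.0, -1.6]
grip_width: 0.0145
gripper_force: 97.6
```

```bash
cat >> h.py <<'E'
def tray(im,P,r=(-.6,.3)):
    H,S,V=cv2.split(cv2.cvtColor(im,cv2.COLOR_RGB2HSV))
    k=(H>80)&(H<100)&(S>80)&(P[...,2]>-.01)&(P[...,1]>r[0])&(P[...,1]<r[1])&(P[...,0]<.75)
    k=cv2.morphologyEx(k.astype(np.uint8),cv2.MORPH_OPEN,np.ones((3,3)))>0
    return P[k]
E
python3 - <<'E'
from h import *
im,d,P,T,m=cam('top');save(im,'t2');Q=tray(im,P,(-.35,-.18))
for a in np.arange(.38,.68,.02):
    s=Q[(Q[:,0]>a)&(Q[:,0]<a+.02)]
    if len(s)>5: print(round(a,2),len(s),np.percentile(s[:,2],[5,50,95]).round(4))
E
```

```text
0.44 13 [0.0685 0.0739 0.0771]
0.46 89 [0.0607 0.0728 0.0765]
0.48 342 [0.0369 0.0605 0.066 ]
0.5 204 [0.0363 0.041  0.0647]
0.52 304 [0.0361 0.0393 0.0645]
0.54 247 [0.0361 0.0398 0.0645]
0.56 279 [0.0362 0.0397 0.064 ]
0.58 416 [0.0379 0.0434 0.0635]
0.6 374 [0.046  0.0505 0.0636]
```

>>> move_arm:
  steps:
    - [[0,0,0,0.02,0],[0,0,0.01,0.03,0],[0,0,0.02,0.03,0],[0,0,0.03,0.02,0],[0,0,0.035,0,0],[0,0,0.035,0,0],[0,0,0.035,0,0],[0,0,0.035,0,0],[0,0,0.035,0,0],[0,0,0.025,0,0],[0,0,0.015,0,0],[0,0,0,0,0]]

```text
time: 4.95
ee_pos: [0.4457, 0.0017, 0.1481]
ee_rot: [[0.997, 0.08, -0.0], [0.08, -0.997, -0.0], [-0.0, 0.0, -1.0]]
wrist_force: [-0.3, -0.4, -2.2]
grip_width: 0.0143
gripper_force: 97.8
```

Run:
```python
from h import *
im,d,P,T,m=cam('top');save(im[100:360,150:460],'t3');Q=tray(im,P,(-.09,.12))
for a in np.arange(.38,.72,.02):
    s=Q[(Q[:,0]>a)&(Q[:,0]<a+.02)&(Q[:,2]>.05)]
    if len(s)>5: print(round(a,2),len(s),np.percentile(s[:,2],[5,50,95]).round(4),s[:,:2].min(0),s[:,:2].max(0))
```

```text
0.46 31 [0.1617 0.1643 0.1662] [ 0.4769553  -0.00707095] [0.47993555 0.05116844]
0.48 428 [0.1372 0.1607 0.1669] [ 0.48009551 -0.04368942] [0.49966895 0.05365703]
0.5 284 [0.1363 0.1397 0.3997] [ 0.50000979 -0.0434772 ] [0.51975846 0.05427931]
0.52 374 [0.1366 0.139  0.1642] [ 0.52011091 -0.04114692] [0.53909952 0.05670256]
0.54 299 [0.1364 0.1392 0.1645] [ 0.54018398 -0.03884669] [0.5599256  0.05718611]
0.56 345 [0.1366 0.139  0.1643] [ 0.56023727 -0.03847341] [0.57995908 0.05980377]
0.58 505 [0.1377 0.1427 0.1638] [ 0.58000833 -0.03604592] [0.59994598 0.06040314]
0.6 460 [0.1453 0.1505 0.1639] [ 0.60002191 -0.03574137] [0.61998454 0.06254801]
```

View pics/t3.png

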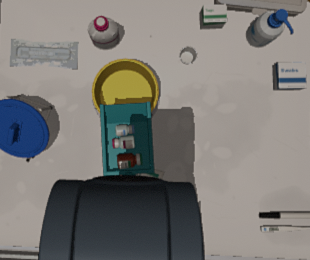

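The tray is level in front of the pot, with its lip just over the near rim (crop: lip at about y=105 px). I'll lower it to the rim, then ease the grip to see if the tray pivots in the pads.

>>> move_arm:
  steps:
    - [[0,0.003,0.003,-0.015,0],[0,0,0,-0.015,0],[0,0,0,-0.008,0],[0,0,0,-0.004,0],[0,0,0,0,0]]

```text
time: 5.62
ee_pos: [0.4487, 0.0041, 0.1062]
ee_rot: [[0.997, 0.078, -0.0], [0.078, -0.997, -0.0], [-0.0, 0.0, -1.0]]
wrist_force: [-0.2, -1.1, -2.8]
grip_width: 0.0147
gripper_force: 97.9
```

>>> move_arm:
  steps:
    - [[0,0,0,0,0],[0,0,0,0,0],[0,0,0,0,0],[0,0,0,0.004,0],[0,0,0,0.004,0],[0,0,0,0.004,0],[0,0,0,0,0]]
  squeeze: 20

```text
time: 6.5
ee_pos: [0.4491, 0.0042, 0.1187]
ee_rot: [[0.997, 0.079, 0.001], [0.079, -0.997, 0.0], [0.001, 0.0, -1.0]]
wrist_force: [0.2, 1.2, -2.5]
grip_width: 0.0146
gripper_force: 97.9
```

```bash
cat >> h.py <<'E'
def prof():
    im,d,P,T,m=cam('top');Q=tray(im,P,(-.09,.12));Q=Q[(Q[:,0]>.38)&(Q[:,2]>.05)]
    for a in np.arange(.38,.72,.02):
        s=Q[(Q[:,0]>a)&(Q[:,0]<a+.02)]
        if len(s)>5: print(round(a,2),len(s),np.percentile(s[:,2],[5,50,95]).round(4))
    return im
E
python3 -c "
from h import *
prof()"
```

```text
0.48 359 [0.1077 0.1319 0.1366]
0.5 246 [0.1066 0.1104 0.4133]
0.52 353 [0.1069 0.1096 0.1348]
0.54 288 [0.1068 0.1097 0.135 ]
0.56 322 [0.1069 0.1098 0.1355]
0.58 430 [0.108  0.1126 0.1342]
0.6 472 [0.1149 0.1205 0.1345]
0.62 34 [0.1217 0.1237 0.1349]
```

>>> move_arm:
  steps:
    - [[0,0,0,-0.007,0],[0,0,0,-0.006,0],[0,0,0,0,0],[0.014,0,0,0,0],[0.014,0,0,0,0]]
  squeeze: 20

```text
time: 7.18
ee_pos: [0.4488, 0.0042, 0.1054]
ee_rot: [[0.997, 0.079, 0.0], [0.079, -0.997, -0.0], [0.0, 0.0, -1.0]]
wrist_force: [-0.1, -1.3, -2.5]
grip_width: 0.0142
gripper_force: 91.7
```

>>> move_arm:
  steps:
    - [[0.015,0,0,0,0],[0.015,0,0,0,0]]

```text
time: 7.42
ee_pos: [0.4488, 0.0042, 0.1054]
ee_rot: [[0.997, 0.079, 0.0], [0.079, -0.997, -0.0], [0.0, 0.0, -1.0]]
wrist_force: [-0.2, -0.5, -2.2]
grip_width: 0.015
gripper_force: 46.1
```

>>> move_arm:
  steps:
    - [[0.0153,0,0,0,0],[0.0153,0,0,0.003,0],[0.0153,0,0,0.003,0],[0.0153,0,0,0,0]]

```text
time: 7.92
ee_pos: [0.449, 0.0042, 0.1116]
ee_rot: [[0.997, 0.079, 0.001], [0.079, -0.997, -0.0], [0.001, 0.0, -1.0]]
wrist_force: [0.1, 0.2, -2.5]
grip_width: 0.0155
gripper_force: 32.3
```

```bash
python3 -c "
from h import *
prof()"
```

```text
0.48 345 [0.1006 0.1251 0.1303]
0.5 247 [0.1004 0.104  0.3256]
0.52 352 [0.1004 0.103  0.1278]
0.54 287 [0.1001 0.103  0.1277]
0.56 308 [0.1001 0.1029 0.1286]
0.58 424 [0.1012 0.1057 0.128 ]
0.6 460 [0.1079 0.1135 0.1277]
0.62 47 [0.1145 0.1172 0.1276]
```

>>> move_arm:
  steps:
    - [[0.0155,0,0,0,0],[0.0155,0,0,0,0],[0.0155,0,0,0.004,0],[0.0155,0,0,0,0]]

```text
time: 8.48
ee_pos: [0.449, 0.0042, 0.1157]
ee_rot: [[0.997, 0.079, 0.001], [0.079, -0.997, 0.0], [0.001, 0.0, -1.0]]
wrist_force: [0.4, 0.8, -2.8]
grip_width: 0.0157
gripper_force: 23.0
```

```bash
python3 -c "
from h import *
prof()" | tail -4
```

```text
0.56 306 [0.1036 0.1068 0.1321]
0.58 436 [0.1049 0.1098 0.1314]
0.6 459 [0.1121 0.1175 0.1313]
0.62 36 [0.1184 0.1206 0.1321]
```

>>> move_arm:
  steps:
    - [[0.0157,0,0,-0.004,0],[0.0157,0,0,0,0],[0.0157,0,0,0.004,0],[0.0157,0,0,0,0]]

```text
time: 9.02
ee_pos: [0.4489, 0.0042, 0.1156]
ee_rot: [[0.997, 0.079, 0.0], [0.079, -0.997, -0.0], [0.0, 0.0, -1.0]]
wrist_force: [-0.7, -0.7, -1.4]
grip_width: 0.016
gripper_force: 13.7
```

```bash
python3 -c "
from h import *
prof()" | tail -4
```

```text
0.56 289 [0.0951 0.098  0.1232]
0.58 428 [0.0955 0.1    0.1212]
0.6 438 [0.1018 0.106  0.1195]
0.62 12 [0.1064 0.1143 0.1196]
```

>>> move_arm:
  steps:
    - [[0.0157,0.004,0,0.008,0],[0.0157,0.004,0,0.008,0],[0.0157,0.005,0,0.008,0],[0.0157,0.005,0,0.008,0],[0.0157,0,0,0,0]]

```text
time: 9.7
ee_pos: [0.4676, 0.0042, 0.148]
ee_rot: [[0.997, 0.079, 0.001], [0.079, -0.997, 0.0], [0.001, 0.0, -1.0]]
wrist_force: [0.4, 0.2, 0.0]
grip_width: 0.0159
gripper_force: 13.8
```

```bash
python3 -c "
from h import *
im=prof();save(im[100:360,150:460],'t4')"
```

```text
0.5 262 [0.1195 0.1223 0.1483]
0.52 470 [0.114  0.1184 0.4453]
0.54 250 [0.1069 0.113  0.1391]
0.56 237 [0.1018 0.1065 0.1337]
0.58 277 [0.0975 0.1004 0.1259]
0.6 376 [0.0987 0.1016 0.1201]
0.62 173 [0.1005 0.1031 0.1149]
```

>>> move_arm:
  steps:
    - [[0.0157,0.007,0,0.01,0],[0.0157,0.008,0,0.011,0],[0.0157,0.009,0,0.009,0],[0.0157,0.01,0,0.009,0],[0.0157,0.011,0,0.008,0],[0.0157,0.011,0,0.007,0],[0.0157,0.012,0,0.006,0],[0.0157,0.012,0,0.005,0],[0.0157,0,0,0,0]]

```text
time: 10.88
ee_pos: [0.5475, 0.0042, 0.2125]
ee_rot: [[0.997, 0.079, 0.0], [0.079, -0.997, -0.0], [0.0, 0.0, -1.0]]
wrist_force: [0.4, -0.6, -1.4]
grip_width: 0.016
gripper_force: 14.2
```

```bash
python3 -c "
from h import *
im=prof();save(im[100:360,150:460],'t5')"
```

```text
(no output)
```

View pics/t5.png

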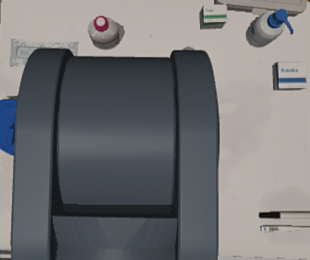

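The arm now hides the pot from the top camera. I'll finish the tip and look with the scene camera.

>>> move_arm:
  steps:
    - [[0.0157,0.012,0,0.006,0],[0.0157,0.012,0,0.005,0],[0.0157,0.006,0,0.005,0],[0.0157,0,0,0,0],[0.0157,0,0,0,0]]

```text
time: 11.55
ee_pos: [0.5763, 0.0042, 0.2282]
ee_rot: [[0.997, 0.079, -0.0], [0.079, -0.997, -0.0], [-0.0, -0.0, -1.0]]
wrist_force: [-0.3, 0.2, -1.8]
grip_width: 0.0156
gripper_force: 14.2
```

```bash
python3 -c "
from h import *
im,d,P,T,m=cam('scene');a=im[100:300,150:400];a=cv2.resize(a,None,fx=3,fy=3)
im2,d2,P2,_,_=cam('wrist');
save(np.hstack([cv2.resize(a,(400,320)),cv2.resize(im2,(400,320))]),'s6')"
```

```text
(no output)
```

View pics/s6.png

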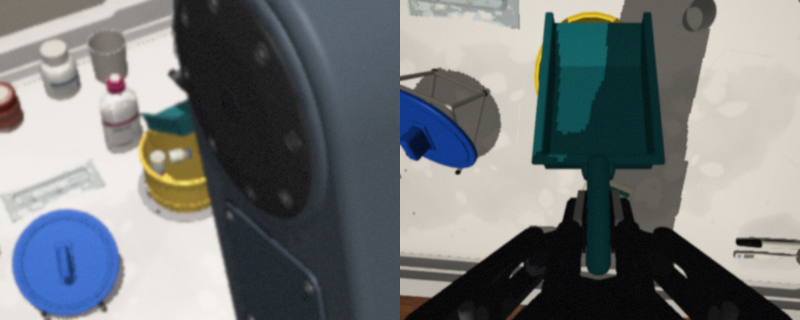

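The wrist view shows the tray empty, and the scene view shows vials in the pot at (157,160) and (180,155) px. I'll tighten the grip, lift clear and carry the tray back.

>>> move_arm:
  steps:
    - [[0.013,0,0,0,0],[0.012,0,0,0.01,0],[0.012,0,0,0.02,0],[0.012,-0.005,0,0.03,0],[0.012,-0.01,-0.01,0.02,0],[0.012,-0.02,-0.03,0,0],[0.012,-0.02,-0.04,0,0],[0.012,-0.02,-0.05,0,0],[0.012,-0.02,-0.05,0,0],[0.012,-0.02,-0.05,0,0],[0.012,-0.02,-0.048,0,0],[0.012,0,0,0,0]]

```text
time: 13.15
ee_pos: [0.4404, -0.2765, 0.3089]
ee_rot: [[0.997, 0.074, 0.0], [0.074, -0.997, -0.001], [0.0, 0.001, -1.0]]
wrist_force: [-0.2, 0.6, -2.6]
grip_width: 0.0151
gripper_force: 22.2
```

```bash
cat > v.py <<'E'
from h import *
def tilt():
    im,d,P,T,m=cam('wrist');o=manip.get_obs();e=o['ee_pos']
    H,S,V=cv2.split(cv2.cvtColor(im,cv2.COLOR_RGB2HSV))
    k=(H>80)&(H<100)&(S>80)&~np.isnan(P[...,0]);k=cv2.erode(k.astype(np.uint8),np.ones((3,3)))>0
    Q=P[k];s=Q@np.array([.997,.079,0])-e@np.array([.997,.079,0]);w=np.abs(Q@np.array([-.079,.997,0])-e@np.array([-.079,.997,0]))
    for a in np.arange(-.02,.2,.01):
        g=(s>a)&(s<a+.01)&(w<.03)
        if g.sum()>5: print(round(a+.005,3),g.sum(),np.median(Q[g,2]).round(4))
    g=(Q[:,2]<1)&(s>.02);print('lowest',Q[g,2].min(),'TCP',e)
E
python3 - <<'E'
from v import *
tilt()
im,d,P,T,m=cam('top');H,S,V=cv2.split(cv2.cvtColor(im,cv2.COLOR_RGB2HSV))
save(np.hstack([cv2.resize(im[150:240,230:330],(400,360)),cv2.resize(im,(400,360))]),'t7')
E
```

```text
-0.015 966 0.3441
-0.005 954 0.3363
0.005 823 0.3286
0.015 1021 0.3198
0.025 3396 0.2979
0.035 1878 0.2624
0.045 1545 0.2541
0.055 1473 0.2466
0.065 1366 0.2387
0.075 1261 0.2313
0.085 1234 0.2236
0.095 1256 0.2183
0.105 1227 0.2156
0.115 1244 0.213
0.125 795 0.2108
lowest 0.20814963016941185 TCP [ 0.44115602 -0.27504156  0.3088823 ]
```

View pics/t7.png

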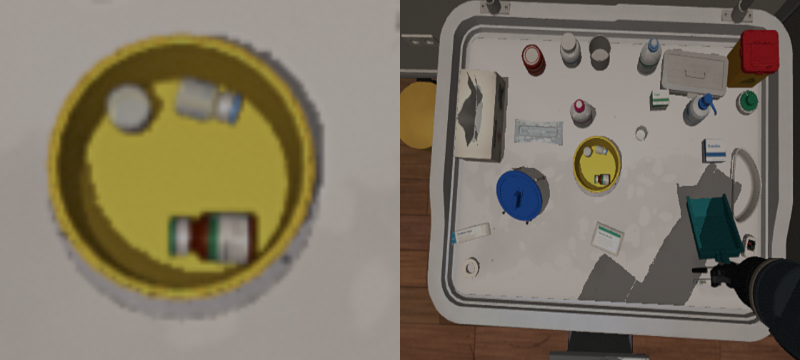

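All three vials lie in the pot: white ones at (130,108) and (208,100) px in the crop, the brown one at (212,238). The tray is tilted 38° and back over its old spot, so I'll lower it lip first and let it lay down.

>>> move_arm:
  steps:
    - [[0.012,0.0075,0,-0.025,0],[0.012,0.0075,0,-0.035,0],[0.012,0.0075,0,-0.035,0],[0.012,0.0075,0,-0.035,0],[0.012,0.0075,0,-0.03,0],[0.012,0.0075,0,-0.02,0],[0.0157,0,0,-0.01,0],[0.0157,0,0,-0.008,0],[0.0157,0,0,0,0]]

```text
time: 14.38
ee_pos: [0.4868, -0.2736, 0.1106]
ee_rot: [[0.997, 0.079, 0.0], [0.079, -0.997, -0.0], [0.0, 0.0, -1.0]]
wrist_force: [-0.3, -0.5, -2.0]
grip_width: 0.0161
gripper_force: 14.1
```

Run:
```python
from v import *
tilt()
```

```text
-0.015 899 0.1456
-0.005 908 0.1384
0.005 861 0.1311
0.015 941 0.1233
0.025 2900 0.1014
0.035 2344 0.0676
0.045 1603 0.0588
0.055 1540 0.0516
0.065 1363 0.0444
0.075 1335 0.0371
0.085 1262 0.0298
0.095 1257 0.0234
0.105 1315 0.0209
0.115 1272 0.0184
0.125 1300 0.016
0.135 43 0.0143
lowest 0.013096283926183144 TCP [ 0.48689698 -0.27377924  0.11086742]
```

>>> move_arm:
  steps:
    - [[0.0157,0,0,-0.012,0],[0.0157,-0.006,0,-0.011,0],[0.0157,-0.008,0,-0.012,0],[0.0157,-0.008,0,-0.011,0],[0.0157,-0.007,0,-0.011,0],[0.0157,-0.007,0,-0.013,0],[0.0157,-0.006,0,-0.014,0],[0.0157,-0.003,0,-0.01,0],[0.0157,0,0,-0.004,0],[0.0157,0,0,0,0]]

```text
time: 15.68
ee_pos: [0.4413, -0.2737, 0.0119]
ee_rot: [[0.997, 0.079, -0.001], [0.079, -0.997, 0.0], [-0.001, -0.0, -1.0]]
wrist_force: [-0.2, 0.3, -1.2]
grip_width: 0.0154
gripper_force: 13.4
```

Run:
```python
from v import *
tilt()
```

```text
-0.015 487 0.0352
-0.005 521 0.0356
0.005 582 0.0365
0.015 637 0.0371
0.025 628 0.0379
0.035 1957 0.0292
0.045 4194 0.0125
0.055 2288 0.0045
0.065 2523 0.0052
0.075 2674 0.0059
0.085 2975 0.0066
0.095 3216 0.0072
0.105 3503 0.0079
0.115 3852 0.0086
0.125 713 0.0089
lowest 0.0014537754227622046 TCP [ 0.44155714 -0.27371951  0.01203554]
```

>>> move_arm:
  steps:
    - [[0.018,0,0,0.002,0],[0.03,0,0,0,0],[0.06,0,0,0,0],[0.085,0,0,0,0],[0.085,0,0,0,0],[0.085,0,0,0.03,0],[0.085,0,0,0.05,0],[0.085,0,0,0.05,0],[0.085,0,0,0.05,0]]

```text
time: 16.85
ee_pos: [0.4416, -0.2737, 0.196]
ee_rot: [[0.997, 0.079, 0.0], [0.079, -0.997, -0.0], [0.0, 0.0, -1.0]]
wrist_force: [0.5, -0.5, -0.8]
grip_width: 0.0849
gripper_force: 0.0
```

Run:
```python
from v import *
tilt()
```

```text
-0.015 93 0.0387
-0.005 103 0.0386
0.005 111 0.0388
0.015 107 0.0387
0.025 121 0.0388
0.035 328 0.0293
0.045 713 0.0042
0.055 507 0.0035
0.065 528 0.0036
0.075 570 0.0036
0.085 605 0.0036
0.095 588 0.0036
0.105 628 0.0036
0.115 610 0.0038
0.125 670 0.0037
0.135 675 0.0041
0.145 767 0.0075
0.155 815 0.0116
0.165 646 0.0154
lowest 0.0008181383986535229 TCP [ 0.4433908  -0.27476667  0.2023296 ]
```

The tray is flat on the worktop: floor at z = 3.6 mm throughout, bar top at 38.7 mm. Next is the lid.

>>> move_arm:
  steps:
    - [[0.085,0.009,0.044,0,-1.9],[0.085,0.009,0.044,0,-1.9],[0.085,0.009,0.044,0,-1.9],[0.085,0.009,0.044,0,-1.9],[0.085,0.009,0.044,0,-1.9],[0.085,0.009,0.044,0,-1.9],[0.085,0.009,0.044,0,-1.9],[0.085,0.009,0.044,0,-1.9],[0.085,0.009,0.044,0,-1.9],[0.085,0.009,0.044,0,-1.9],[0.085,0.009,0.044,0,-1.9],[0.085,0,0.02,0,-1.9]]

```text
time: 18.4
ee_pos: [0.53, 0.0342, 0.1943]
ee_rot: [[0.999, -0.033, 0.002], [-0.033, -0.986, 0.165], [-0.004, -0.165, -0.986]]
wrist_force: [-0.2, -0.7, -0.7]
grip_width: 0.0851
gripper_force: 0.0
```

```bash
cat > lid.py <<'E'
from h import *
def lid(n='wrist',zmin=.03):
    im,d,P,T,m=cam(n)
    H,S,V=cv2.split(cv2.cvtColor(im,cv2.COLOR_RGB2HSV))
    k=(H>105)&(H<125)&(S>120)&~np.isnan(P[...,0])&(P[...,2]>zmin)&(P[...,2]<.35)&(P[...,0]<.75)
    nn,lab,st,_=cv2.connectedComponentsWithStats(k.astype(np.uint8));k=lab==1+np.argmax(st[1:,4])
    Q=P[k];c=np.median(Q,0);g=np.ones(len(Q),bool)
    for t in (.02,.01,.006,.004,.004,.004):
        A=np.c_[Q[:,:2]-c[:2],np.ones(len(Q))];q=np.linalg.lstsq(A[g],Q[g,2],rcond=None)[0];r=Q[:,2]-A@q;g=np.abs(r)<t
    N=np.array([-q[0],-q[1],1]);N/=np.linalg.norm(N)
    r=r*N[2];F=Q[r>.012]
    print('n',N,'tilt',np.degrees(np.arccos(N[2])),'npts',g.sum(),'fin',len(F))
    h=Q[g];b=np.cross(N,[0,1,0]);b/=np.linalg.norm(b);a=np.cross(N,b);o=h.mean(0)
    uv=np.c_[(h-o)@b,(h-o)@a].astype(np.float32);hu=cv2.convexHull(uv)
    (cx,cy),rad=cv2.minEnclosingCircle(uv);ct=o+b*cx+a*cy
    print('top centre',ct,'r',rad,'origin',ct-.016*N,'grip',ct+.025*N)
    if len(F)>20:
        uf=np.c_[(F-ct)@b,(F-ct)@a].astype(np.float32);rr=cv2.minAreaRect(uf*1000)
        fc=ct+b*rr[0][0]/1000+a*rr[0][1]/1000
        bp=cv2.boxPoints(rr)/1000;e=bp[1]-bp[0];f=bp[2]-bp[1];l=e if e@e>f@f else f;L=b*l[0]+a*l[1]
        print('fin rect',rr[1],'fin centre',fc+.025*N,'fin yaw',np.degrees(np.arctan2(L[1],L[0])))
    return im
E
python3 - <<'E'
from lid import *
save(lid(),'w8');o=manip.get_obs();print(o['ee_pos'],o['ee_rot'][:,0])
E
```

```text
n [-0.54099267  0.1727955   0.82308484] tilt 34.60519921554316 npts 7986 fin 904
top centre [0.5649447  0.25500897 0.0680898 ] r 0.07413382828235626 origin [0.57360059 0.25224424 0.05492044] grip [0.55141989 0.25932885 0.08866692]
fin rect (14.920138359069824, 43.37443542480469) fin centre [0.55073171 0.26017282 0.08803742] fin yaw 161.47416140223936
[0.52948565 0.03374619 0.19431837] [ 0.9994162  -0.03395205 -0.00381007]
```

View pics/w8.png

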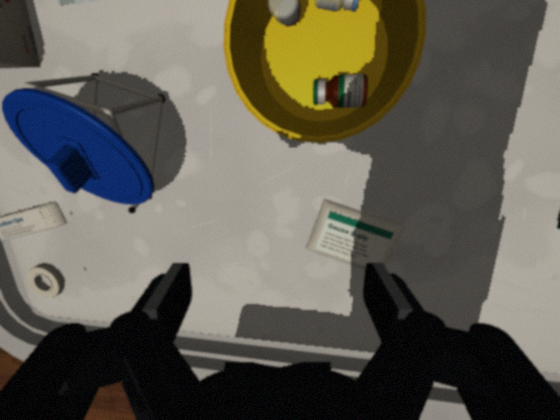

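The wrist view shows the lid on its rest at (78,150) px and the vials in the pot, but the tool has tilted 9.5° and fallen short. I'll check the joints.

Run:
```python
from h import *
o=manip.get_obs();print(o['qpos'],o['joint_velocities'],o['ee_pos'],o['ee_rot'],o['time'])
```

```text
[-0.03498402  0.28464084 -0.04549283  1.24464483  0.16630836  3.14055313] [-0.00505783 -0.0104019  -0.00982208  0.00309084 -0.02696835 -0.00044753] [0.52948565 0.03374619 0.19431837] [[ 0.9994162  -0.03411421  0.00186536]
 [-0.03395205 -0.98561194  0.16557885]
 [-0.00381007 -0.16554551 -0.98619479]] 18.45
```

>>> move_arm:
  steps:
    - [[0.085,0,0,0.01,10],[0.085,0,0,0.01,10],[0.085,0,0,0,10],[0.085,0,0,0,10],[0.085,0,0,0,0]]

```text
time: 19.08
ee_pos: [0.5295, 0.0334, 0.2144]
ee_rot: [[0.788, 0.607, -0.104], [0.616, -0.778, 0.127], [-0.004, -0.164, -0.986]]
wrist_force: [0.3, 0.6, -1.1]
grip_width: 0.0848
gripper_force: 0.0
```

Joint 6 reached its limit (3.14), and the controller absorbed the rest as a tool tilt. I'll unwind joint 6 to the other end, which should let me undo the tilt in the opposite sense and is also the usable branch for the lid.

>>> move_arm:
  steps:
    - [[0.085,0,0,0,10.7],[0.085,0,0,0,10.7],[0.085,0,0,0,10.7],[0.085,0,0,0,10.7],[0.085,0,0,0,10.7],[0.085,0,0,0,10.7],[0.085,0,0,0,10.7],[0.085,0,0,0,10.7],[0.085,0,0,0,10.7],[0.085,0,0,0,10.7],[0.085,0,0,0,10.7],[0.085,0,0,0,10.7]]

```text
time: 20.58
ee_pos: [0.5293, 0.0333, 0.2146]
ee_rot: [[-0.972, 0.231, -0.034], [0.233, 0.959, -0.16], [-0.004, -0.164, -0.987]]
wrist_force: [0.0, -0.1, -0.3]
grip_width: 0.0849
gripper_force: 0.0
```

>>> move_arm:
  steps:
    - [[0.085,0,0,0,10.7],[0.085,0,0,0,10.7],[0.085,0,0,0,10.7],[0.085,0,0,0,10.7],[0.085,0,0,0,10.7],[0.085,0,0,0,10.7],[0.085,0,0,0,10.7],[0.085,0,0,0,10.7],[0.085,0,0,0,10.7],[0.085,0,0,0,10.7],[0.085,0,0,0,10.7],[0.085,0,0,0,10.7]]

```text
time: 22.08
ee_pos: [0.5292, 0.0332, 0.2148]
ee_rot: [[0.421, -0.895, 0.148], [-0.907, -0.415, 0.073], [-0.004, -0.165, -0.986]]
wrist_force: [0.4, 0.5, 0.4]
grip_width: 0.085
gripper_force: 0.0
```

```bash
cat > q.py <<'E'
from h import *
o=manip.get_obs();print(np.degrees(o['qpos']).round(1),o['ee_pos'].round(4),o['ee_rot'].round(3).tolist(),o['time'],'yaw',np.degrees(np.arctan2(o['ee_rot'][1,0],o['ee_rot'][0,0])))
E
python3 q.py
```

```text
[   1.2    8.   -10.3   63.     4.  -113.4] [0.5292 0.0332 0.2148] [[0.421, -0.895, 0.148], [-0.907, -0.415, 0.073], [-0.004, -0.165, -0.986]] 22.075 yaw -65.08576743797853
```

>>> move_arm:
  steps:
    - [[0.085,0,0,0,10.7],[0.085,0,0,0,10.7],[0.085,0,0,0,10.7],[0.085,0,0,0,10.7],[0.085,0,0,0,10.7],[0.085,0,0,0,10.7],[0.085,0,0,0,6],[0.085,0,0,0,0]]

```text
time: 23.08
ee_pos: [0.5285, 0.0665, 0.2145]
ee_rot: [[0.999, 0.037, -0.009], [0.038, -0.99, 0.138], [-0.004, -0.138, -0.99]]
wrist_force: [-0.2, 0.2, -0.7]
grip_width: 0.085
gripper_force: 0.0
```

```bash
python3 q.py
```

```text
[   2.5   16.3    0.4   74.4    7.9 -179.7] [0.5285 0.0665 0.2145] [[0.999, 0.037, -0.009], [0.038, -0.99, 0.138], [-0.004, -0.138, -0.99]] 23.075 yaw 2.194262165504201
```

>>> move_arm:
  steps:
    - [[0.085,0,-0.03,0,4],[0.085,0,-0.03,0,4],[0.085,0,-0.03,0,4],[0.085,0,0,0,0]]

```text
time: 23.58
ee_pos: [0.5205, 0.0732, 0.2145]
ee_rot: [[0.994, 0.105, -0.011], [0.105, -0.993, 0.054], [-0.005, -0.055, -0.998]]
wrist_force: [0.1, -0.6, -0.0]
grip_width: 0.0847
gripper_force: 0.0
```

```bash
python3 q.py
```

```text
[   6.1   15.7    0.    74.7    3.2 -179.9] [0.5205 0.0732 0.2145] [[0.994, 0.105, -0.011], [0.105, -0.993, 0.054], [-0.005, -0.055, -0.998]] 23.575 yaw 6.031284732163524
```

>>> move_arm:
  steps:
    - [[0.085,0,-0.03,0,4],[0.085,0,-0.03,0,4],[0.085,0,0,0,0]]

```text
time: 23.95
ee_pos: [0.5115, 0.0777, 0.2144]
ee_rot: [[0.989, 0.149, -0.007], [0.149, -0.989, -0.001], [-0.007, -0.0, -1.0]]
wrist_force: [-0.5, 0.3, 0.4]
grip_width: 0.0848
gripper_force: 0.0
```

```bash
python3 q.py
```

```text
[   8.6   14.8   -1.    74.5    0.  -179.9] [0.5115 0.0777 0.2144] [[0.989, 0.149, -0.007], [0.149, -0.989, -0.001], [-0.007, -0.0, -1.0]] 23.95 yaw 8.574441844115444
```

>>> move_arm:
  steps:
    - [[0.085,0.0066,0.03,0,-4.5],[0.085,0.0066,0.03,0,-4.5],[0.085,0.0066,0.03,0,-4.5],[0.085,0.0066,0.03,0,-4.5],[0.085,0.0066,0.03,0,-4.5],[0.085,0.0066,0.031,0,-4.5],[0.085,0,0,-0.03,0],[0.085,0,0,0,0]]

```text
time: 24.95
ee_pos: [0.5503, 0.2578, 0.1824]
ee_rot: [[0.948, -0.317, -0.01], [-0.317, -0.948, 0.001], [-0.01, 0.002, -1.0]]
wrist_force: [0.2, -0.4, 0.9]
grip_width: 0.0852
gripper_force: 0.0
```

```bash
python3 q.py; python3 -c "
from lid import *
lid()"
```

```text
[  24.9   26.3   10.7   74.9    0.3 -136.6] [0.5503 0.2578 0.1824] [[0.948, -0.317, -0.01], [-0.317, -0.948, 0.001], [-0.01, 0.002, -1.0]] 24.95 yaw -18.494256712000936
n [-0.54172652  0.1774924   0.82160138] tilt 34.754579457731886 npts 14716 fin 785
top centre [0.56549838 0.25729324 0.06773662] r 0.07416708022356033 origin [0.574166   0.25445336 0.054591  ] grip [0.55195521 0.26173055 0.08827665]
fin rect (14.374492645263672, 44.1472282409668) fin centre [0.55071994 0.26162439 0.0874851 ] fin yaw 162.1360516143135
```

>>> move_arm:
  steps:
    - [[0.085,0.0005,0.0015,-0.03,0],[0.085,0,0,-0.03,0],[0.085,0,0,-0.025,0],[0.085,0,0,-0.015,0],[0.085,0,0,-0.011,0],[0.085,0,0,0,0]]
  squeeze: 60

```text
time: 25.75
ee_pos: [0.5519, 0.2595, 0.0734]
ee_rot: [[0.948, -0.318, -0.007], [-0.318, -0.948, 0.003], [-0.007, -0.001, -1.0]]
wrist_force: [-0.6, 0.4, -0.2]
grip_width: 0.0848
gripper_force: 0.0
```

>>> move_arm:
  steps:
    - [[0.04,0,0,0,0],[0.022,0,0,0,0],[0,0,0,0,0],[0,0,0,0,0],[0,0,0,0,0]]

```text
time: 26.38
ee_pos: [0.552, 0.2597, 0.0736]
ee_rot: [[0.948, -0.317, -0.006], [-0.317, -0.948, 0.003], [-0.007, -0.001, -1.0]]
wrist_force: [-2.4, -0.3, 5.1]
grip_width: 0.0129
gripper_force: 58.8
```

>>> move_arm:
  steps:
    - [[0,-0.003,0.001,0.005,0],[0,-0.0065,0.002,0.01,0],[0,-0.0065,0.002,0.01,0],[0,-0.0065,0.002,0.01,0],[0,-0.01,0,0.02,0],[0,-0.01,0,0.02,0],[0,0,0,0,0]]

```text
time: 27.25
ee_pos: [0.5097, 0.2672, 0.1506]
ee_rot: [[0.948, -0.317, -0.003], [-0.317, -0.948, 0.004], [-0.005, -0.003, -1.0]]
wrist_force: [1.6, -0.4, -1.6]
grip_width: 0.0131
gripper_force: 58.6
```

```bash
python3 -c "
from lid import *
im=lid('wrist',.06);im2=lid('top',.06)
save(np.hstack([cv2.resize(im,(400,300)),cv2.resize(im2,(400,300))]),'c9')"
```

```text
n [-0.54225179  0.17658548  0.82145028] tilt 34.76976267337917 npts 33979 fin 2016
top centre [0.5229721  0.26426762 0.14459599] r 0.07385706156492233 origin [0.53164813 0.26144226 0.13145279] grip [0.50941581 0.26868226 0.16513225]
fin rect (39.90317153930664, 39.85704040527344) fin centre [0.51138736 0.27068115 0.166004  ] fin yaw -127.81289994567238
n [-0.5406091   0.17704526  0.82243345] tilt 34.6708614762766 npts 2062 fin 122
top centre [0.52136611 0.26037848 0.14447119] r 0.0743439570069313 origin [0.53001585 0.25754576 0.13131226] grip [0.50785088 0.26480462 0.16503203]
fin rect (69.291015625, 126.84272003173828) fin centre [0.55588595 0.21938363 0.20638464] fin yaw 161.5985402100218
```

View pics/c9.png

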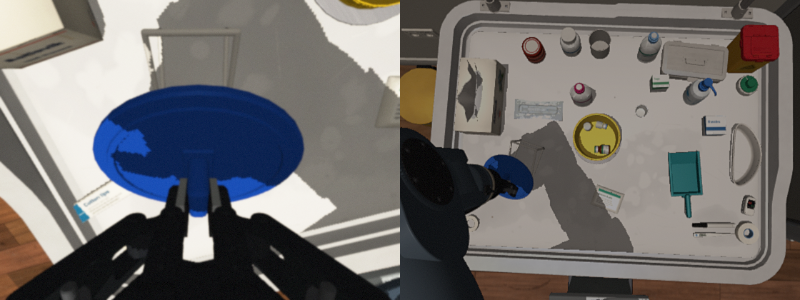

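The lid is held at 35° and centred in the fingers (wrist view: fin at (200,175) px). I'll level it by setting its plug flat on the free worktop near (0.44, 0.13), then carry it level to the pot.

>>> move_arm:
  steps:
    - [[0,-0.015,-0.017,0,0],[0,-0.025,-0.03,0,0],[0,-0.025,-0.035,0,0],[0,-0.02,-0.03,-0.02,0],[0,-0.015,-0.015,-0.02,0],[0,0,0,-0.02,0],[0,0,0,-0.02,0],[0,0,0,-0.008,0],[0.0135,0,0,0,0],[0.0135,0,0,0,0]]

```text
time: 28.6
ee_pos: [0.4099, 0.1398, 0.0608]
ee_rot: [[0.948, -0.318, -0.006], [-0.318, -0.948, 0.003], [-0.006, -0.001, -1.0]]
wrist_force: [-0.9, 0.4, -0.8]
grip_width: 0.0137
gripper_force: 20.1
```

>>> move_arm:
  steps:
    - [[0.0136,0,0,-0.006,0],[0.0136,0.006,-0.002,-0.006,0],[0.0136,0.007,-0.002,-0.006,0],[0.0136,0.007,-0.003,-0.006,0],[0.0136,0.007,-0.002,-0.005,0],[0.0136,0.006,-0.002,-0.005,0],[0.0136,0,0,0,0]]

```text
time: 29.48
ee_pos: [0.4425, 0.1284, 0.0258]
ee_rot: [[0.948, -0.318, -0.007], [-0.318, -0.948, 0.003], [-0.007, -0.0, -1.0]]
wrist_force: [0.5, -0.3, -2.2]
grip_width: 0.0137
gripper_force: 16.0
```

```bash
python3 -c "
from lid import *
im=lid('wrist',.003)"
```

```text
n [-0.02858587  0.00768949  0.99956176] tilt 1.6963192962278344 npts 37142 fin 3317
top centre [0.44261103 0.12983926 0.01762348] r 0.07432892918586731 origin [0.4430684  0.12971623 0.00163049] grip [0.44189638 0.1300315  0.04261253]
fin rect (57.15460205078125, 55.58073806762695) fin centre [0.45490376 0.12617854 0.04301416] fin yaw -152.30230880305675
```

>>> move_arm:
  steps:
    - [[0.025,0,0,0,0],[0.03,0,0,0,0],[0.03,0,0,-0.002,0],[0.01,0,0,0,0],[0,0,0,0,0],[0,0,0,0,0],[0,0,0,0,0]]

```text
time: 30.4
ee_pos: [0.4424, 0.1286, 0.0244]
ee_rot: [[0.948, -0.318, -0.006], [-0.318, -0.948, 0.003], [-0.007, -0.001, -1.0]]
wrist_force: [-1.9, 0.6, 3.3]
grip_width: 0.0128
gripper_force: 59.0
```

>>> move_arm:
  steps:
    - [[0,0,0,0.01,0],[0,0,0,0.02,0],[0,0,0,0.04,0],[0,0,0,0.04,0],[0,0,0,0.02,0],[0,0,0,0,0]]

```text
time: 31.15
ee_pos: [0.4433, 0.1289, 0.1558]
ee_rot: [[0.948, -0.318, -0.004], [-0.318, -0.948, 0.004], [-0.005, -0.002, -1.0]]
wrist_force: [0.8, 0.2, -1.9]
grip_width: 0.0131
gripper_force: 58.7
```

```bash
cat > pot.py <<'E'
from lid import *
def pot(n,box=None):
    im,d,P,T,m=cam(n);H,S,V=cv2.split(cv2.cvtColor(im,cv2.COLOR_RGB2HSV))
    k=(H>20)&(H<35)&(S>100)&(np.abs(P[...,2]-.088)<.006)&(np.hypot(P[...,0]-.65,P[...,1]-.017)<.085)
    A=P[k][:,:2].astype(np.float32)*1000;r=np.hypot(*(A-[650,17]).T)
    B=np.c_[2*A,np.ones(len(A))];s=np.linalg.lstsq(B,(A**2).sum(1),rcond=None)[0];print(n,'pot circ',s[:2],np.sqrt(s[2]+s[0]**2+s[1]**2),len(A),'ell',cv2.fitEllipse(A)[:2])
E
python3 -c "
from pot import *
im=lid('wrist',.06);pot('top');pot('wrist');pot('scene')"
```

```text
n [-0.00336502 -0.00243942  0.99999136] tilt 0.23813413790105367 npts 37260 fin 3289
top centre [0.44386131 0.13021515 0.1470442 ] r 0.07439839094877243 origin [0.44391515 0.13025418 0.13104434] grip [0.44377719 0.13015416 0.17204398]
fin rect (57.808311462402344, 54.48627853393555) fin centre [0.45486897 0.12630833 0.17207193] fin yaw -151.7934805962885
top pot circ [650.12674864  16.68592824] 68.42245515520759 590 ell ((650.1387939453125, 16.690597534179688), (136.76695251464844, 137.30960083007812))Traceback (most recent call last):
  File "<string>", line 3, in <module>
    im=lid('wrist',.06);pot('top');pot('wrist');pot('scene')
                                   ~~~^^^^^^^^^
  File "pot.py", line 6, in pot
    B=np.c_[2*A,np.ones(len(A))];s=np.linalg.lstsq(B,(A**2).sum(1),rcond=None)[0];print(n,'pot circ',s[:2],np.sqrt(s[2]+s[0]**2+s[1]**2),len(A),'ell',cv2.fitEllipse(A)[:2])
                                                                                                                                                      ~~~~~~~~~~~~~~^^^
cv2.error: OpenCV(4.12.0) /io/opencv/modules/imgproc/src/shapedescr.cpp:361: error: (-201:Incorrect size of input array) There should be at least 5 points to fit the ellipse in function 'fitEllipseNoDirect'
```

```bash
python3 -c "
from pot import *
lid('top',.06);lid('scene',.06);pot('scene')"; python3 q.py
```

```text
n [ 0.0049232  -0.00116352  0.9999872 ] tilt 0.2898502790013792 npts 1953 fin 75
top centre [0.44191359 0.12753692 0.14609742] r 0.07364053279161453 origin [0.44183482 0.12755553 0.13009762] grip [0.44203667 0.12750783 0.1710971 ]
fin rect (78.17310333251953, 29.786561965942383) fin centre [0.44169124 0.09529708 0.17106132] fin yaw -134.43763181499605
n [-6.88102011e-04 -9.11264356e-04  9.99999348e-01] tilt 0.06542484794103313 npts 2462 fin 201
top centre [0.43844672 0.13134951 0.14554812] r 0.07375253736972809 origin [0.43845773 0.13136409 0.12954813] grip [0.43842952 0.13132673 0.1705481 ]
fin rect (94.15266418457031, 43.53251266479492) fin centre [0.44017537 0.13553031 0.17055314] fin yaw -92.87294943513048
scene pot circ [644.60114678  15.21339649] 61.781790951723664 90 ell ((650.4580688476562, 13.604789733886719), (121.65620422363281, 135.6485595703125))
[  16.     9.6  -16.6   64.2    0.3 -145.5] [0.4419 0.1285 0.1534] [[0.948, -0.318, -0.008], [-0.318, -0.948, 0.003], [-0.008, 0.0, -1.0]] 31.45 yaw -18.51849834096011
```

>>> move_arm:
  steps:
    - [[0,0.015,-0.008,0,0],[0,0.03,-0.016,0,0],[0,0.035,-0.019,0,0],[0,0.035,-0.019,0,0],[0,0.035,-0.019,0,0],[0,0.03,-0.016,0,0],[0,0.02,-0.01,0,0],[0,0.0078,-0.0045,-0.01,0],[0,0,0,-0.01,0],[0,0,0,0,0],[0,0,0,0,0]]

```text
time: 32.83
ee_pos: [0.6498, 0.0175, 0.1346]
ee_rot: [[0.948, -0.317, -0.006], [-0.317, -0.948, 0.003], [-0.007, -0.001, -1.0]]
wrist_force: [-0.3, 0.5, -1.6]
grip_width: 0.0129
gripper_force: 58.7
```

```bash
python3 q.py; python3 -c "
from pot import *
save(np.hstack([lid('wrist',.06),lid('top',.06)])[:, ::1],'c10full')
im,d,P,T,m=cam('scene');save(im,'s10');
for n in('top','scene','wrist'):
  try: pot(n)
  except Exception as e: print('x')
"
```

```text
[   1.5   32.3   13.4   71.5    0.2 -160.1] [0.6498 0.0175 0.1346] [[0.948, -0.317, -0.006], [-0.317, -0.948, 0.003], [-0.007, -0.001, -1.0]] 32.825 yaw -18.481092294647002
n [-5.17266780e-04 -1.74336199e-03  9.99998347e-01] tilt 0.10419138802809501 npts 37283 fin 3235
top centre [0.65012668 0.01889275 0.12584986] r 0.07444129139184952 origin [0.65013495 0.01892065 0.10984988] grip [0.65011375 0.01884917 0.15084982]
fin rect (54.43902587890625, 57.26091003417969) fin centre [0.66125907 0.01508188 0.15084901] fin yaw 114.83113034349505Traceback (most recent call last):
  File "<string>", line 3, in <module>
    save(np.hstack([lid('wrist',.06),lid('top',.06)])[:, ::1],'c10full')
                                     ~~~^^^^^^^^^^^
  File "lid.py", line 6, in lid
    nn,lab,st,_=cv2.connectedComponentsWithStats(k.astype(np.uint8));k=lab==1+np.argmax(st[1:,4])
                                                                              ~~~~~~~~~^^^^^^^^^^
    return _wrapfunc(a, 'argmax', axis=axis, out=out, **kwds)
    return bound(*args, **kwds)
ValueError: attempt to get argmax of an empty sequence
```

>>> move_arm:
  steps:
    - [[0,0,0,-0.008,0],[0,0,0,-0.006,0],[0,0,0,-0.005,0],[0,0,0,-0.004,0],[0,0,0,0,0]]

```text
time: 33.55
ee_pos: [0.6501, 0.0171, 0.1109]
ee_rot: [[0.948, -0.318, -0.007], [-0.318, -0.948, 0.003], [-0.007, -0.001, -1.0]]
wrist_force: [-0.4, -0.5, -1.7]
grip_width: 0.013
gripper_force: 58.7
```

>>> move_arm:
  steps:
    - [[0,0,0,-0.003,0],[0,0,0,-0.002,0],[0,0,0,0,0]]

```text
time: 33.92
ee_pos: [0.6502, 0.0171, 0.1062]
ee_rot: [[0.948, -0.318, -0.006], [-0.318, -0.948, 0.003], [-0.007, -0.001, -1.0]]
wrist_force: [-0.3, 0.6, -1.6]
grip_width: 0.013
gripper_force: 58.7
```

```bash
python3 q.py; python3 -c "
from pot import *
lid('wrist',.06)"
```

```text
[   1.4   33.    10.5   67.8    0.2 -160.1] [0.6502 0.0171 0.1062] [[0.948, -0.318, -0.006], [-0.318, -0.948, 0.003], [-0.007, -0.001, -1.0]] 33.925 yaw -18.51492397048731
n [-8.93341483e-05 -1.88230030e-03  9.99998224e-01] tilt 0.10796931983602426 npts 37286 fin 3219
top centre [0.65084398 0.0184255  0.09740033] r 0.07438961416482925 origin [0.65084541 0.01845562 0.08140036] grip [0.65084175 0.01837844 0.12240029]
fin rect (58.17662811279297, 54.080047607421875) fin centre [0.66141619 0.01479242 0.12239448] fin yaw -151.29495789767674
```

>>> move_arm:
  steps:
    - [[0,0,0,-0.001,0],[0,0,0,-0.001,0],[0,0,0,0,0]]

```text
time: 34.35
ee_pos: [0.6503, 0.0171, 0.1046]
ee_rot: [[0.948, -0.318, -0.006], [-0.318, -0.948, 0.003], [-0.006, -0.001, -1.0]]
wrist_force: [-0.9, -0.2, 3.7]
grip_width: 0.013
gripper_force: 59.2
```

>>> move_arm:
  steps:
    - [[0.0135,0,0,0,0],[0.016,0,0,0,0],[0.03,0,0,0,0],[0.05,0,0,0,0],[0.06,0,0,0,0],[0.06,0,0,0.02,0],[0.06,0,0,0.04,0],[0.06,0,0,0.05,0],[0.06,0,0,0.05,0],[0.06,0,0,0,0]]

```text
time: 35.6
ee_pos: [0.6517, 0.0172, 0.2685]
ee_rot: [[0.948, -0.318, 0.0], [-0.318, -0.948, 0.003], [-0.001, -0.003, -1.0]]
wrist_force: [0.2, -0.4, -1.3]
grip_width: 0.06
gripper_force: 0.0
```

```bash
python3 q.py; python3 -c "
from pot import *
lid('wrist',.06)"
```

```text
[   1.4   32.2   32.7   90.4    0.2 -160.1] [0.6517 0.0172 0.2685] [[0.948, -0.318, 0.0], [-0.318, -0.948, 0.003], [-0.001, -0.003, -1.0]] 35.6 yaw -18.515541846632683
n [ 1.24859244e-04 -1.35827756e-03  9.99999070e-01] tilt 0.07815171429167651 npts 13852 fin 625
top centre [0.65053135 0.01841465 0.09595308] r 0.07425164431333542 origin [0.65052935 0.01843638 0.07995309] grip [0.65053447 0.01838069 0.12095306]
fin rect (14.769577980041504, 43.50819396972656) fin centre [0.65047031 0.01883633 0.12095368] fin yaw 160.0251551839636
```

>>> move_arm:
  steps:
    - [[0.06,-0.04,0,0,0],[0.06,-0.05,0,0,0],[0.06,-0.05,0,0,0],[0.06,-0.05,0,0,0],[0.06,-0.05,0,0,0],[0.06,-0.04,0,0,0],[0.06,0,0,0,0]]

```text
time: 36.52
ee_pos: [0.3678, 0.0171, 0.2638]
ee_rot: [[0.948, -0.317, -0.007], [-0.317, -0.948, 0.003], [-0.007, -0.001, -1.0]]
wrist_force: [0.9, 0.3, 0.1]
grip_width: 0.0601
gripper_force: 0.0
```

```bash
python3 -c "
from pot import *
lid('top',.06)"
```

```text
n [ 2.39298243e-03 -3.03284383e-04  9.99997091e-01] tilt 0.13820470784571337 npts 3520 fin 150
top centre [0.64946643 0.01620238 0.09690306] r 0.07407577335834503 origin [0.64942814 0.01620724 0.08090311] grip [0.64952625 0.0161948  0.12190299]
fin rect (14.338668823242188, 44.2191162109375) fin centre [0.64868708 0.01634672 0.12190505] fin yaw 161.94887075332002
```

The top camera puts the lid centre at (0.6495, 0.0162) and the pot at (0.6501, 0.0167). The lid is level and at its seated height, so I'm handing in.

```bash
python3 -c "
from bench import manip
print(manip.close_job())"
```

```text
the job is handed in; nothing more can be done
None
```

The job is handed in, though the verdict wasn't shown to me: by camera, all three vials were in the pot before it was closed, the tray is flat on the worktop, and the lid is seated level within 1 mm of the pot's centre, after 36.5 s of the 70 s.

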